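# Free the jammed tube spanner and make up the issue tray

## Task

Make up the issue tray: lift the steel bar off the empty bay and lay it flat in the tray's long trough, work the shortest tube spanner off its spring post, twisting it to and fro as you pull so that the loose stand stays flat on the counter and in its place, and set the spanner down upright on the floor of the empty bay. Do not let the spanner drop, leave the two other spanners on their posts, and leave the sockets, bottle and jar where they are.

Things in the scene. Friction and masses are not known exactly. Their poses are not given: they have to be found in the camera images.
- short_mid (a point): centre of the shortest tube spanner, the one to move: a plain steel tube 90 mm long, 34 mm outside diameter, 26 mm bore, about 0.2 kg, upright over one of the stand's posts; the point is on its axis, 45 mm from either end; z along its axis, up. Its lower end rests on the stand's slab, 14 mm above the counter, so its top is 104 mm up.
- middle_mid (a point): centre of the middle-length tube spanner (108 mm long, 34 mm diameter, else the same; centre 54 mm above its lower end), standing over another post. It stays there.
- long_mid (a point): centre of the long tube spanner (120 mm long, 34 mm diameter, else the same; centre 60 mm above its lower end), standing over the remaining post. It stays there.
- stand: the post stand: an aluminium slab 120 mm (x) by 280 mm (y) by 14 mm thick, lying loose on the counter, 1.3 kg; origin at the centre of its underside, z up. Three upright round posts stand in a row along its y axis, at y = -85, 0 and +85 mm, each inside a tube spanner.
- post_top (a point): top of the stand's middle post, on its axis, 72 mm above the counter and 58 mm above the slab; the posts are 20 mm in diameter. A tube raised 58 mm is clear of its post; the sprung pads at the foot let go of it after about 16 mm.
- stand_pads (a point): the three sprung brass pads round the foot of the middle post (each post has three): they press outward on the tube's bore and jam it, about 26 N against sliding up or round. A straight pull lifts or tips the stand. Turned to and fro (0.35 N m) with a gentle pull, the tube creeps up; raise it no more than about 4 mm per radian turned.
- tray: blue steel issue tray fixed to the counter, 160 mm (x) by 238 mm (y); origin at the centre of its underside, z up; floor and walls 4 mm thick. Three square bays, 74 mm inside, walls 45 mm high, centred at x = +39 mm and y = -78, 0, +78 mm. Two bays hold a socket each; the third, under the bar at the start, is empty.
- trough (a point): centre of the floor of the tray's trough, 4 mm above the counter, 39 mm from the tray's origin towards -x of the tray; same axes as the tray. The trough is 74 mm wide (x) and 230 mm long (y) inside; outer walls 18 mm high, the wall on the bay side 45 mm.
- bar_mid (a point): centre of the steel bar: 14 by 14 mm square section, 150 mm long along its x axis, 0.22 kg, z up. At the start it lies across the tops of the walls of the empty bay, over its middle, along the tray's x axis, its underside 45 mm above the counter. Its place is the trough.
- hub_socket: steel hub socket standing in a bay, 60 mm diameter and 60 mm high, waisted to 42 mm above; origin at the centre of its underside. Leave it.
- lug_socket: dark steel socket standing in a bay, 48 mm diameter and 66 mm high; origin at the centre of its underside. Leave it.
- oil: grey oil bottle standing on the counter beside the stand, on its -x side, 60 mm diameter, 170 mm high; origin at the centre of its underside. Leave it.
- grease: white grease jar standing on the counter behind the tray, 60 mm diameter, 80 mm high; origin at the centre of its underside. Leave it.

How it is judged (in metres and radians):
At the end, for the whole second after the job is handed in: The short spanner stands upright (within 6 degrees) on a bay's floor (height within 5 mm), the bar lies flat in the trough (height within 6 mm), the stand is flat within 50 mm of its place, and the other spanners are still down on their posts (raised less than 10 mm) (x of short_mid in the frame of tray between 0.002 and 0.076 m and y of short_mid in the frame of tray between -0.115 and 0.115 m and z of short_mid in the frame of tray between 0.044 and 0.054 m and angle between short_mid's own z axis and vertical below 0.1 rad and x of bar_mid in the frame of tray between -0.076 and -0.002 m and y of bar_mid in the frame of tray between -0.115 and 0.115 m and z of bar_mid in the frame of tray below 0.017 m and distance of stand from where it was at the start of the episode below 0.05 m and angle between stand's own z axis and vertical below 0.03 rad and z of middle_mid in the frame of stand below 0.078 m and z of long_mid in the frame of stand below 0.084 m); the robot touches nothing.
It fails at once if the stand is lifted (6 mm) or tipped (3 degrees) (height (world z) of stand above 0.006 m or angle between stand's own z axis and vertical above 0.055 rad).
It fails at once if the stand is dragged more than 50 mm (distance of stand from where it was at the start of the episode above 0.05 m).
It fails at once if another spanner is pulled up 10 mm off its post's foot (z of middle_mid in the frame of stand above 0.078 m or z of long_mid in the frame of stand above 0.084 m).
It fails at once if the spanner is dropped (falls freely some 25 mm) (linear speed of short_spanner above 0.7 m/s and contact force between the fingers and short_spanner below 0.3 N).
It fails at once if a socket in the tray, the bottle or the jar is moved 40 mm or tipped over (distance of any of hub_socket, lug_socket, oil, grease from where it was at the start of the episode above 0.04 m or angle between any of hub_socket, lug_socket, oil, grease's own z axis and vertical above 0.5 rad).
It also fails if it takes over 72 s, if anything falls off the work surface, if the arm or the gripper's body presses on something with over 40 N, if the wrist force passes 120 N, or if a joint passes its speed limit or range.

## Robot

A 6-joint arm with a two-finger parallel gripper is mounted at the origin on the work surface. World frame = base frame: x ahead of the robot, y to its left, z up, the work surface at z = 0. Lengths are in m, angles in degrees, forces in N, time in s.
With the tool pointing down it reaches from about 0.4 to 0.825 m from the base axis. Payload 7 kg.
Tool frame: the origin (TCP) lies on the centre line of the jaws, within the pads' length; the fingertips stand 11 mm ahead of it and the grasp point (between the pads) lies 8 mm behind it; z points along the fingers, y is the direction in which the jaws open and shut (so a half turn about z gives the same grasp; the last joint's range is limited). The gripper opens to 88 mm and grips with 3 to 60 N. Pads are 19 mm wide; open, the fingers measure 130 mm over their backs; the gripper's body (78 mm by 193 mm) begins 47 mm behind the grasp point.
Start: joints at [-50.3, 20.546, 0.682, 0, -70.136, -16.507], TCP at [0.266, -0.62, 0.238] pointing down, gripper open.
Joint ranges: [-176.03, 176.03], [-82.01, 121.73], [-58.28, 71.71], [-173.87, 95.51], [-174.79, -0.11], [-173.66, 173.66]. Speed limits (degrees/s): [136.94, 136.94, 172.46, 180, 180, 180].

## Interface

Orientations are given as [roll, pitch, yaw] about the fixed x, y, z axes, in that order (R = Rz(yaw) Ry(pitch) Rx(roll)).
In Python, from plant import ctrl, cams, order gives the robot as it stands.
- The arm moves only by the tool jog_arm, never from a script. Its argument "motion" is a list of rows, each an object with "offset": the shift along the tool's x, y, z in mm, a list of three; "roll": the turn about the tool's z in rad; "hand": the finger opening in mm, from 0 to 87.6. A call has 1 to 20 rows; each row is the pose to reach, as a shift and turn from the pose commanded when the call began, along the tool's axes at that moment; what a row does not reach only later rows make up. A row lasts 1/12 s, in which the tool goes at most 41.7 mm and 7.16 degrees, less where a joint would pass 70% of its speed; a pose out of reach is approached as far as the arm can. A call with a gripper value outside its range is refused whole. The fingers move at their own pace and stop on an object; the grip force is fixed at half the most. Time passes only in rows, so rows that repeat a pose let the fingers close. It gives the time, the measured TCP pose, the force and the opening at its end, in the units of the state.
- ctrl.get_obs(): the state, without advancing time (a new reading comes with each control period).
- cams.snapshot(name): name is "scene" or "top"; returns a dict with "img" (480x640x3 uint8, red, green, blue), "K" (3x3 intrinsics, pixels), "D" ([k1, k2, p1, p2, k3] as OpenCV has them; the pictures are not rectified), "cam_to_world" (4x4, takes a point from camera to world coordinates). Camera axes: x right, y down, z forward; pixel columns grow to the right and rows downward; lengths in m; the calibration is good to about 2 mm. A picture is of the moment at which its call begins. There is no depth.
- order.close_job(): hands the job in, once; it reports no verdict.
The state is a dict: "clock": time; "joint_pos": joint angles; "qvel": joint speeds; "tau": joint torques, N m; "tool_pos": TCP position; "orientation": TCP orientation; "force": force on the tool from outside, world axes, zero at the start; "moment": the same for the moment, N m; "opening": finger opening in m.
Only numpy, scipy, OpenCV 4.12 (cv2) and the standard library are available. Lean on these libraries where they do the work, as an engineer would, in place of code of your own. Each camera call takes 0.05 s, during which the arm holds its last target. There are 200 camera calls.

## Working session

There is one attempt and no reset: what is moved stays moved. The work goes in short steps, Python scripts to look and compute and a tool call to move; the robot and the scene stay as the last step left them, time stands still between calls to the robot, and variables do not carry over. Pictures are saved under pics/ and viewed, about 8 in all and at most 12, crops included, and the job is handed in when it is done.

Besides the shell and the picture viewer there is one more tool, called after ">>>" in YAML: its name, and indented under it one key for each argument. jog_arm: Moves the arm, as the interface text tells. Its arguments: {"type":"object","properties":{"motion":{"type":"array"}},"required":["motion"]}

```bash
mkdir -p pics; cat > h.py <<'E'
import numpy as np, cv2
from plant import ctrl, cams, order
def snap(name, fn=None):
    s=cams.snapshot(name)
    if fn: cv2.imwrite('pics/'+fn, s['img'][:,:,::-1])
    return s
def ray(s,uv,z):
    p=cv2.undistortPoints(np.array([[uv]],float),np.array(s['K']),np.array(s['D'])).ravel()
    T=np.array(s['cam_to_world']); d=T[:3,:3]@[p[0],p[1],1]; o=T[:3,3]
    return o+d*(z-o[2])/d[2]
def proj(s,P):
    T=np.linalg.inv(np.array(s['cam_to_world']))
    r=cv2.Rodrigues(T[:3,:3])[0]
    return cv2.projectPoints(np.array(P,float).reshape(-1,1,3),r,T[:3,3],np.array(s['K']),np.array(s['D']))[0].reshape(-1,2)
E
python3 - <<'E'
from h import *
import pickle
for n in('top','scene'):
    s=snap(n,n+'0.png'); pickle.dump(s,open(n+'0.pkl','wb')); print(n,np.round(s['K'],1).tolist(),np.round(s['D'],3),np.round(s['cam_to_world'],3).tolist())
print(ctrl.get_obs())
E
```

```text
top [[606.9, 0.0, 333.7], [0.0, 606.9, 234.9], [0.0, 0.0, 1.0]] [0.054 0.    0.    0.    0.   ] [[-0.058, -0.978, 0.201, 0.34], [-0.998, 0.056, -0.015, 0.003], [0.003, -0.202, -0.979, 1.132], [0.0, 0.0, 0.0, 1.0]]
scene [[437.6, 0.0, 309.4], [0.0, 437.6, 243.2], [0.0, 0.0, 1.0]] [-0.102  0.     0.     0.     0.   ] [[-0.666, 0.546, -0.507, 0.988], [0.746, 0.482, -0.46, 0.408], [-0.007, -0.685, -0.729, 0.721], [0.0, 0.0, 0.0, 1.0]]
{'clock': 0.1, 'joint_pos': array([-5.03016977e+01,  2.05875633e+01,  6.40054059e-01, -1.57094436e-02,
       -7.01366106e+01, -1.65065541e+01]), 'qvel': array([ 0.09033843, -0.09816177,  0.18305654,  0.00873642, -0.09437337,
        0.04379868]), 'tau': array([-1.50765412e-03, -5.84163094e+01,  2.93750703e+01,  7.01554611e+00,
        1.01432719e-02, -8.13707015e-05]), 'tool_pos': array([ 0.26562297, -0.62009183,  0.23672796]), 'orientation': array([ 1.79915151e+02, -9.74235671e-03, -1.56813593e+02]), 'force': array([-0.81705335, -0.63101554,  0.30311754]), 'moment': array([-0.0095233 ,  0.01997102, -0.01736459]), 'opening': 0.0876547403912383}
```

View pics/top0.png

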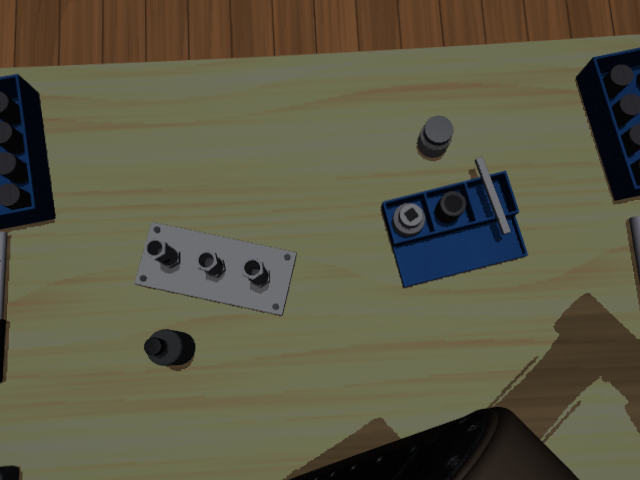

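View pics/scene0.png

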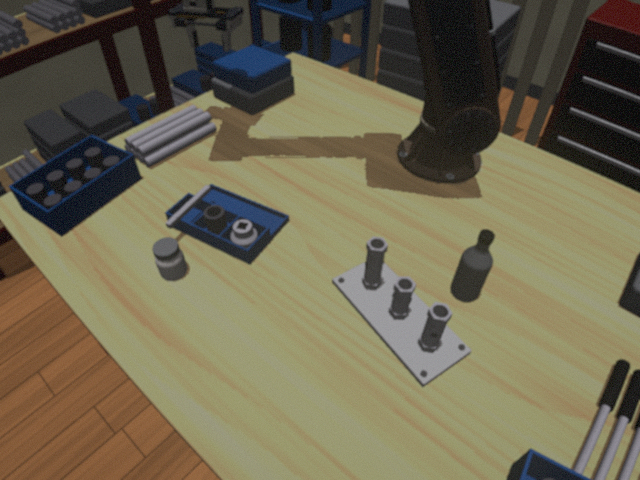

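The top view shows the stand's posts near (157,248), (209,260) and (256,270). The tray is near (455,230), with the bar over its right-hand bay at about (493,195). The scene view shows the middle spanner (403,286) as the shortest.

```bash
python3 - <<'E'
from h import *
import pickle
s=pickle.load(open('top0.pkl','rb'));c=pickle.load(open('scene0.pkl','rb'))
im=s['img'];hsv=cv2.cvtColor(im,cv2.COLOR_RGB2HSV)
# stand
m=((hsv[...,1]<60)&(hsv[...,2]>90)).astype(np.uint8)
m[:, 330:]=0; m[:200]=0;m[330:]=0
m=cv2.morphologyEx(m,cv2.MORPH_OPEN,np.ones((3,3)))
ct=max(cv2.findContours(m,0,1)[0],key=cv2.contourArea)
P=np.array([ray(s,p,0.014)[:2] for p in cv2.convexHull(ct)[:,0]+0.0])
r=cv2.minAreaRect((P*1000).astype(np.float32)); print('stand',r)
# tray
m=((hsv[...,0]>100)&(hsv[...,0]<125)&(hsv[...,1]>120)).astype(np.uint8)
m[:,:360]=0;m[:,560:]=0;m[:150]=0;m[310:]=0
ct=max(cv2.findContours(m,0,1)[0],key=cv2.contourArea)
h=cv2.approxPolyDP(cv2.convexHull(ct),3,True)[:,0]
for p in h: print(p,ray(s,p+.0,.018)[:2].round(4),ray(s,p+.0,.045)[:2].round(4))
a=cv2.resize(im[150:300,370:540],None,fx=4.7,fy=4,interpolation=2)
a=cv2.resize(im[150:300,370:540],None,fx=4,fy=4,interpolation=cv2.INTER_CUBIC)
cv2.imwrite('pics/tray.png',np.clip(a[:,:,::-1]*1.7,0,255).astype(np.uint8))
b=cv2.resize(im[210:360,130:310],None,fx=4,fy=4,interpolation=cv2.INTER_CUBIC)
cv2.imwrite('pics/stand.png',np.clip(b[:,:,::-1]*1.7,0,255).astype(np.uint8))
E
```

```text
stand ((528.4581298828125, 229.10726928710938), (322.8226318359375, 126.54063415527344), 75.61890411376953)
[505 171] [ 0.6747 -0.3472] [ 0.6666 -0.3388]
[527 254] [ 0.5126 -0.3694] [ 0.5084 -0.3604]
[404 286] [ 0.4659 -0.1374] [ 0.4628 -0.134 ]
[383 202] [ 0.6274 -0.1107] [ 0.6204 -0.1079]
```

View pics/tray.png

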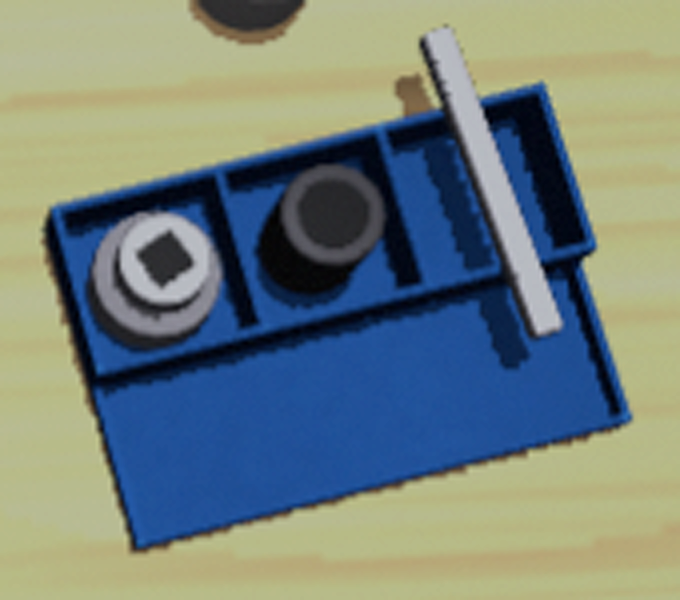

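View pics/stand.png

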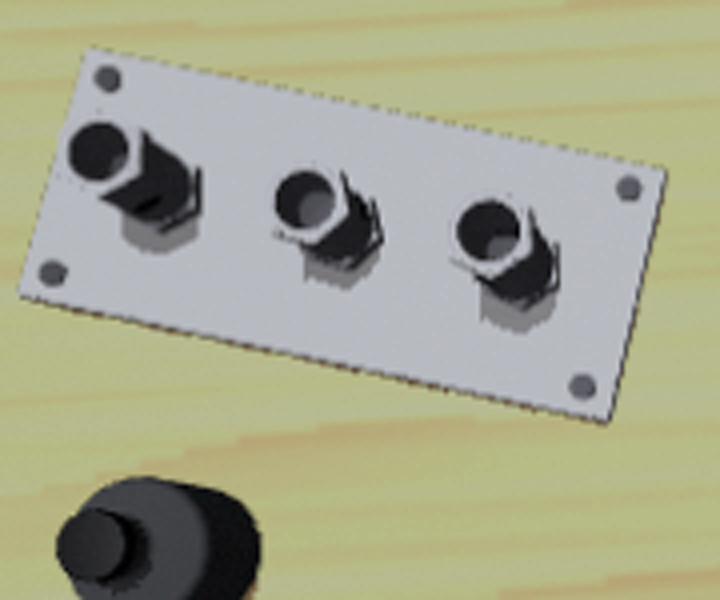

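Crop of the tray: the corners, the bar's top face from about (436,35) to (548,330), and sockets in the other two bays. Crop of the stand: slab corners at (88,47), (667,168), (609,423) and (20,297), and tube mouths at (99,151), (305,201) and (489,231).

```bash
python3 - <<'E'
from h import *
import pickle
s=pickle.load(open('top0.pkl','rb'));c=pickle.load(open('scene0.pkl','rb'))
T=lambda p,o:(np.array(p)+.5)/4-.5+o
S=np.array([ray(s,T(p,[130,210]),.014)[:2] for p in[(88,47),(667,168),(609,423),(20,297)]])
print('stand',S.round(4).tolist(),[round(np.linalg.norm(S[i]-S[i-1]),4) for i in range(4)]);C=S.mean(0)
y=(S[0]+S[3]-S[1]-S[2]);y/=np.linalg.norm(y);x=np.array([y[1],-y[0]]);print('C',C,'yaw',np.degrees(np.arctan2(x[1],x[0])))
for p,k in zip([(99,151),(305,201),(489,231)],[.085,0,-.085]):
    for h in(.104,.122,.134):
        w=ray(s,T(p,[130,210]),h)[:2]; print(k,h,w.round(4),'in stand',((w-C)@x).round(4),((w-C)@y).round(4))
R=[T(p,[370,150]) for p in[(52,210),(545,87),(630,420),(135,548)]]
W=np.array([ray(s,p,z)[:2] for p,z in zip(R,[.045,.045,.018,.018])])
print('tray',W.round(4).tolist(),[round(np.linalg.norm(W[i]-W[i-1]),4) for i in range(4)]);C=W.mean(0)
y=W[0]-W[1]+W[3]-W[2];y/=np.linalg.norm(y);x=np.array([y[1],-y[0]]);print('C',C,'yaw',np.degrees(np.arctan2(x[1],x[0])))
print('bay',C+.039*x-.078*y,'trough',C-.039*x)
B=np.array([ray(s,T(p,[370,150]),.059)[:2] for p in[(436,36),(548,328)]]);d=B[0]-B[1]
print('bar',B.round(4),np.linalg.norm(d),np.degrees(np.arctan2(d[1],d[0])),'mid',B.mean(0),'in tray',(B.mean(0)-C)@x,(B.mean(0)-C)@y)
# grease / oil
print('oil top',ray(s,T((97,545),[130,210]),.17),'grease',ray(s,(438,130.),.08))
E
```

```text
stand [[0.6155, 0.3262], [0.5421, 0.0577], [0.4255, 0.0895], [0.4992, 0.3567]] [np.float64(0.1202), np.float64(0.2784), np.float64(0.1209), np.float64(0.2772)]
C [0.52057351 0.2075394 ] yaw -15.355423471844004
0.085 0.104 [0.5473 0.2954] in stand 0.0025 0.0919
0.085 0.122 [0.5437 0.2903] in stand 0.0004 0.086
0.085 0.134 [0.5413 0.2869] in stand -0.001 0.082
0 0.104 [0.5205 0.2083] in stand -0.0003 0.0007
0 0.122 [0.5174 0.2047] in stand -0.0023 -0.0036
0 0.134 [0.5152 0.2023] in stand -0.0037 -0.0065
-0.085 0.104 [0.503  0.1304] in stand 0.0035 -0.0791
-0.085 0.122 [0.5001 0.1281] in stand 0.0013 -0.082
-0.085 0.134 [0.4982 0.1266] in stand -0.0001 -0.0839
tray [[0.6202, -0.1072], [0.6658, -0.3403], [0.5114, -0.3695], [0.4648, -0.1361]] [np.float64(0.1581), np.float64(0.2375), np.float64(0.1572), np.float64(0.238)]
C [ 0.56554751 -0.23828607] yaw 11.178872082498165
bay [ 0.61892962 -0.30724512] trough [ 0.52728747 -0.2458471 ]
bar [[ 0.689  -0.2887]
 [ 0.5489 -0.3244]] 0.1445729456138311 14.289716180913748 mid [ 0.61898197 -0.30655693] in tray 0.03918478082362613 -0.07733501755395066
oil top [0.37871453 0.27674666 0.17      ] grease [ 0.7411939  -0.21473205  0.08      ]
```

```bash
cat >> h.py <<'E'
def to(x,y,z,yaw):
    from scipy.spatial.transform import Rotation as Ro
    o=ctrl.get_obs(); R=Ro.from_euler('xyz',o['orientation'],degrees=True).as_matrix()
    d=R.T@(np.array([x,y,z])-o['tool_pos'])*1000
    r=-np.radians((yaw-o['orientation'][2]+180)%360-180)
    print('offset',d.round(1),'roll',r.round(3),'j',o['joint_pos'].round(1))
E
python3 -c "
from h import *
to(.619,-.307,.13,-168.5)"
```

```text
offset [-448.1  148.5  106.9] roll 0.204 j [-50.3  20.6   0.6  -0.  -70.1 -16.5]
```

>>> jog_arm:
  motion:
    - {"offset": [-40,13,9],"roll": 0.05,"hand": 40}
    - {"offset": [-80,27,19],"roll": 0.1,"hand": 40}
    - {"offset": [-120,40,29],"roll": 0.15,"hand": 40}
    - {"offset": [-158,52,38],"roll": 0.2,"hand": 40}
    - {"offset": [-196,65,47],"roll": 0.204,"hand": 40}
    - {"offset": [-234,78,56],"roll": 0.204,"hand": 40}
    - {"offset": [-272,90,65],"roll": 0.204,"hand": 40}
    - {"offset": [-310,103,74],"roll": 0.204,"hand": 40}
    - {"offset": [-348,115,83],"roll": 0.204,"hand": 40}
    - {"offset": [-386,128,92],"roll": 0.204,"hand": 40}
    - {"offset": [-420,139,100],"roll": 0.204,"hand": 40}
    - {"offset": [-440,146,105],"roll": 0.204,"hand": 40}
    - {"offset": [-448.1,148.5,106.9],"roll": 0.204,"hand": 40}
    - {"offset": [-448.1,148.5,106.9],"roll": 0.204,"hand": 40}
    - {"offset": [-448.1,148.5,106.9],"roll": 0.204,"hand": 40}
    - {"offset": [-448.1,148.5,106.9],"roll": 0.204,"hand": 40}

```text
clock: 1.43
tool_pos: [0.6184, -0.3082, 0.1308]
orientation: [180.0, -0.0, -168.5]
force: [0.3, 0.0, -0.7]
opening: 0.04
```

```bash
python3 -c "
from h import *
to(.619,-.307,.13,-168.5)
to(.619,-.307,.0585,-168.5)
print(ctrl.get_obs())"
```

```text
offset [-0.8  1.1  0.8] roll -0.001 j [-10.4  26.4  -4.8   0.  -58.8 -68.2]
offset [-0.8  1.1 72.3] roll -0.001 j [-10.4  26.4  -4.8   0.  -58.8 -68.2]
{'clock': 1.4333, 'joint_pos': array([-1.03754788e+01,  2.63697202e+01, -4.79792409e+00,  3.96987986e-03,
       -5.88438447e+01, -6.81641274e+01]), 'qvel': array([-0.56002832, -0.51755496, -0.02102936,  0.04880397,  0.10816098,
       -0.08636387]), 'tau': array([ 8.83739255e-01, -6.24016857e+01,  2.65978789e+01,  6.30446211e+00,
       -4.32751584e-02, -3.02048582e-03]), 'tool_pos': array([ 0.61842225, -0.30823861,  0.13083852]), 'orientation': array([ 1.79998880e+02, -1.19281570e-02, -1.68537552e+02]), 'force': array([ 0.28204413,  0.03591268, -0.70402174]), 'moment': array([-0.06571782,  0.02467765, -0.01127305]), 'opening': 0.04002785877450834}
```

>>> jog_arm:
  motion:
    - {"offset": [0,0.5,25],"roll": 0,"hand": 40}
    - {"offset": [0,0.5,50],"roll": 0,"hand": 40}
    - {"offset": [0,0.5,65],"roll": 0,"hand": 40}
    - {"offset": [0,0.5,71],"roll": 0,"hand": 40}
    - {"offset": [0,0.5,71.5],"roll": 0,"hand": 40}
    - {"offset": [0,0.5,71.5],"roll": 0,"hand": 40}
    - {"offset": [0,0.5,71.5],"roll": 0,"hand": 5}
    - {"offset": [0,0.5,71.5],"roll": 0,"hand": 5}
    - {"offset": [0,0.5,71.5],"roll": 0,"hand": 5}
    - {"offset": [0,0.5,71.5],"roll": 0,"hand": 5}
    - {"offset": [0,0.5,71.5],"roll": 0,"hand": 5}
    - {"offset": [0,0.5,71.5],"roll": 0,"hand": 5}
    - {"offset": [0,0.5,71.5],"roll": 0,"hand": 5}
    - {"offset": [0,0.5,71.5],"roll": 0,"hand": 5}

```text
clock: 2.6
tool_pos: [0.6194, -0.307, 0.0598]
orientation: [-180.0, 0.0, -168.5]
force: [-0.6, 1.9, 6.1]
opening: 0.0137
```

```bash
python3 -c "
from h import *
o=ctrl.get_obs();print(o['opening'],o['moment'],o['tool_pos'])
snap('scene','grip.png'); im=cv2.imread('pics/grip.png')[150:310,120:340]; cv2.imwrite('pics/gripc.png',cv2.resize(im,None,fx=3,fy=3)*1)"
```

```text
0.013698026852294305 [0.49326183 0.37851782 0.00343885] [ 0.61941454 -0.30696504  0.05979239]
```

View pics/gripc.png

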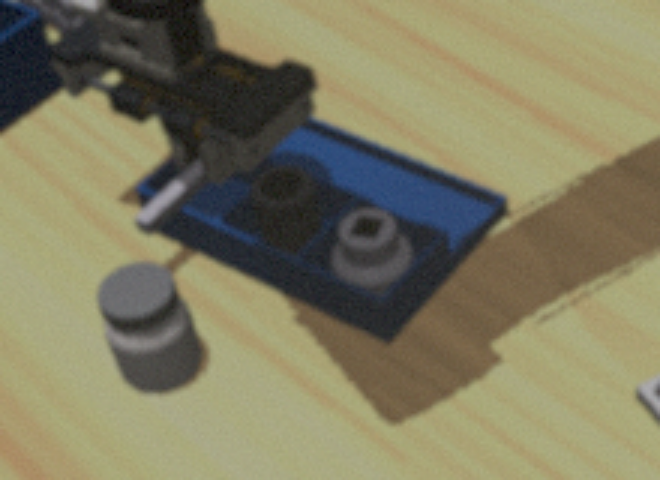

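The scene crop shows the fingers closed on the bar's middle, and the opening of 13.7 mm matches its 14 mm section. Next I lift it, turn it and carry it over the trough.

>>> jog_arm:
  motion:
    - {"offset": [0,0,-10],"roll": 0,"hand": 5}
    - {"offset": [0,0,-30],"roll": 0,"hand": 5}
    - {"offset": [0,0,-50],"roll": 0,"hand": 5}
    - {"offset": [8,5,-60],"roll": -0.12,"hand": 5}
    - {"offset": [16,11,-60],"roll": -0.24,"hand": 5}
    - {"offset": [24,17,-60],"roll": -0.36,"hand": 5}
    - {"offset": [32,22,-60],"roll": -0.48,"hand": 5}
    - {"offset": [40,27,-60],"roll": -0.6,"hand": 5}
    - {"offset": [48,33,-60],"roll": -0.72,"hand": 5}
    - {"offset": [56,38,-60],"roll": -0.84,"hand": 5}
    - {"offset": [64,44,-60],"roll": -0.96,"hand": 5}
    - {"offset": [72,49,-60],"roll": -1.08,"hand": 5}
    - {"offset": [78.3,53.3,-60],"roll": -1.2,"hand": 5}
    - {"offset": [78.3,53.3,-60],"roll": -1.32,"hand": 5}
    - {"offset": [78.3,53.3,-60],"roll": -1.44,"hand": 5}
    - {"offset": [78.3,53.3,-60],"roll": -1.54,"hand": 5}
    - {"offset": [78.3,53.3,-60],"roll": -1.565,"hand": 5}
    - {"offset": [78.3,53.3,-60],"roll": -1.565,"hand": 5}
    - {"offset": [78.3,53.3,-60],"roll": -1.565,"hand": 5}

```text
clock: 4.23
tool_pos: [0.5316, -0.2703, 0.1191]
orientation: [180.0, 0.0, -79.0]
force: [0.3, 1.0, -2.0]
opening: 0.0139
```

```bash
python3 -c "
from h import *
o=ctrl.get_obs();print(o['opening'],o['moment'],o['tool_pos'])
to(.5321,-.2704,.020,-78.8)
s=snap('top','carry.png'); im=cv2.imread('pics/carry.png')[130:320,360:560]; cv2.imwrite('pics/carryc.png',cv2.resize(im,None,fx=3,fy=3))"
```

```text
0.01390578062550301 [-0.00731424  0.11941571 -0.02674187] [ 0.53161012 -0.27030767  0.1191181 ]
offset [ 0.2 -0.5 99.1] roll -0.004 j [ -8.2  19.  -18.3  -0.  -52.7  19.2]
```

View pics/carryc.png

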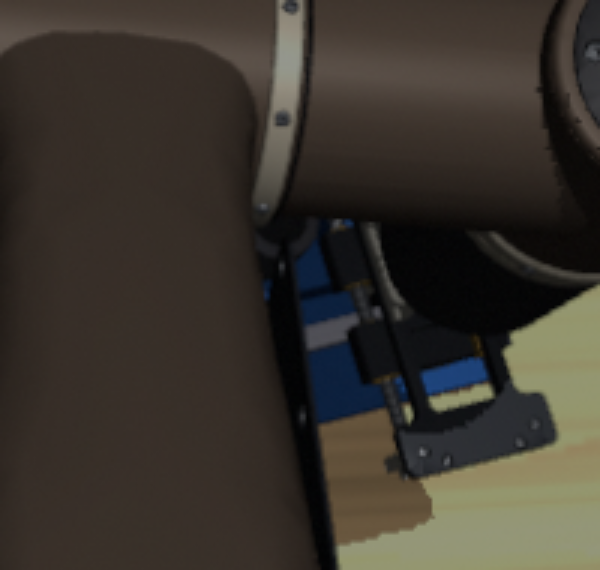

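The arm hides part of the view, but the bar is held along the trough near crop (330,330) to (450,380). Lower, release, retreat.

>>> jog_arm:
  motion:
    - {"offset": [0.2,-0.5,30],"roll": 0,"hand": 5}
    - {"offset": [0.2,-0.5,60],"roll": 0,"hand": 5}
    - {"offset": [0.2,-0.5,80],"roll": 0,"hand": 5}
    - {"offset": [0.2,-0.5,92],"roll": 0,"hand": 5}
    - {"offset": [0.2,-0.5,97],"roll": 0,"hand": 5}
    - {"offset": [0.2,-0.5,99],"roll": 0,"hand": 5}
    - {"offset": [0.2,-0.5,99.5],"roll": 0,"hand": 5}
    - {"offset": [0.2,-0.5,99.5],"roll": 0,"hand": 23}
    - {"offset": [0.2,-0.5,99.5],"roll": 0,"hand": 23}
    - {"offset": [0.2,-0.5,99.5],"roll": 0,"hand": 23}
    - {"offset": [0.2,-0.5,99.5],"roll": 0,"hand": 23}
    - {"offset": [0.2,-0.5,80],"roll": 0,"hand": 23}
    - {"offset": [0.2,-0.5,50],"roll": 0,"hand": 23}
    - {"offset": [0.2,-0.5,15],"roll": 0,"hand": 23}
    - {"offset": [0.2,-0.5,-20],"roll": 0,"hand": 23}
    - {"offset": [0.2,-0.5,-55],"roll": 0,"hand": 50}
    - {"offset": [0.2,-0.5,-80],"roll": 0,"hand": 60}
    - {"offset": [0.2,-0.5,-82],"roll": 0,"hand": 60}
    - {"offset": [0.2,-0.5,-82],"roll": 0,"hand": 60}

```text
clock: 5.87
tool_pos: [0.5333, -0.2707, 0.2039]
orientation: [-179.7, -0.1, -78.8]
force: [-0.3, 0.5, -1.0]
opening: 0.0441
```

```bash
python3 -c "
from h import *
to(.5205,.208,.20,-105.4)"
```

```text
offset [-472.1  -80.2    3.5] roll 0.464 j [ -8.2  14.6 -12.4   0.  -62.8  19.4]
```

>>> jog_arm:
  motion:
    - {"offset": [-35,-6,0],"roll": 0.05,"hand": 60}
    - {"offset": [-70,-12,0],"roll": 0.1,"hand": 60}
    - {"offset": [-108,-18,0],"roll": 0.15,"hand": 60}
    - {"offset": [-146,-25,1],"roll": 0.2,"hand": 60}
    - {"offset": [-184,-31,1],"roll": 0.25,"hand": 60}
    - {"offset": [-222,-38,1],"roll": 0.3,"hand": 60}
    - {"offset": [-260,-44,2],"roll": 0.35,"hand": 60}
    - {"offset": [-298,-51,2],"roll": 0.4,"hand": 60}
    - {"offset": [-336,-57,2],"roll": 0.44,"hand": 60}
    - {"offset": [-374,-64,3],"roll": 0.46,"hand": 60}
    - {"offset": [-412,-70,3],"roll": 0.464,"hand": 60}
    - {"offset": [-445,-76,3],"roll": 0.464,"hand": 60}
    - {"offset": [-465,-79,3],"roll": 0.464,"hand": 60}
    - {"offset": [-472,-80.2,3.5],"roll": 0.464,"hand": 60}
    - {"offset": [-472,-80.2,3.5],"roll": 0.464,"hand": 60}
    - {"offset": [-472,-80.2,3.5],"roll": 0.464,"hand": 60}
    - {"offset": [-472,-80.2,3.5],"roll": 0.464,"hand": 60}

```text
clock: 7.28
tool_pos: [0.5192, 0.2069, 0.1972]
orientation: [180.0, -0.1, -105.5]
force: [-0.4, 0.2, 1.0]
opening: 0.0599
```

```bash
python3 -c "
from h import *
o=ctrl.get_obs();print(o)
to(.5205,.208,.083,-105.4)
s=snap('top','bar.png');t=snap('scene','st.png')
a=cv2.resize(cv2.imread('pics/bar.png')[150:310,360:560],(500,400)); b=cv2.resize(cv2.imread('pics/st.png')[170:390,300:500],None,fx=2,fy=2)
cv2.imwrite('pics/both.png',np.hstack([cv2.resize(a,(400,320)),cv2.resize(b,(291,320))])*1)"
```

```text
{'clock': 7.2833, 'joint_pos': array([ 4.17931043e+01,  1.14705687e+01, -1.74465176e+01, -6.09613755e-03,
       -6.11496593e+01, -5.72477404e+01]), 'qvel': array([-0.46220698, -0.41604791,  0.17208453,  0.02790819, -0.02161888,
       -0.10162948]), 'tau': array([ 6.29084352e-01, -4.31419015e+01,  2.73000491e+01,  6.48685902e+00,
       -2.60926865e-02, -1.34549300e-03]), 'tool_pos': array([0.51921644, 0.20690892, 0.19715488]), 'orientation': array([ 1.79959402e+02, -5.32475582e-02, -1.05457562e+02]), 'force': array([-0.35764484,  0.24095522,  0.97014964]), 'moment': array([-0.0240699 ,  0.06069989, -0.02889344]), 'opening': 0.059946001019773265}
offset [ -1.5  -1.  114.2] roll -0.001 j [ 41.8  11.5 -17.4  -0.  -61.1 -57.2]
```

View pics/both.png

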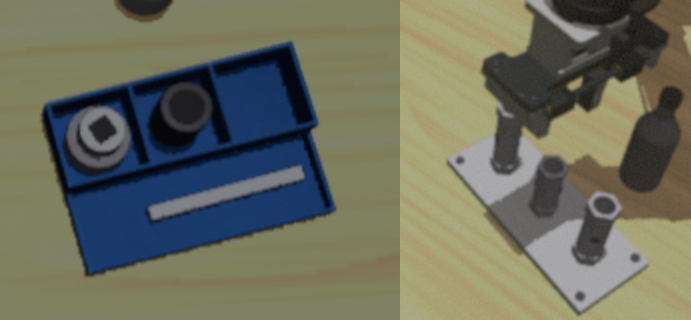

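The bar lies in the trough (left half, from (150,213) to (303,173)). The gripper is above the middle, shortest tube. I descend and close.

>>> jog_arm:
  motion:
    - {"offset": [-1,-0.5,35],"roll": 0,"hand": 60}
    - {"offset": [-1.5,-1,70],"roll": 0,"hand": 60}
    - {"offset": [-1.5,-1,95],"roll": 0,"hand": 60}
    - {"offset": [-1.5,-1,108],"roll": 0,"hand": 60}
    - {"offset": [-1.5,-1,111],"roll": 0,"hand": 60}
    - {"offset": [-1.5,-1,111],"roll": 0,"hand": 60}
    - {"offset": [-1.5,-1,111],"roll": 0,"hand": 60}
    - {"offset": [-1.5,-1,111],"roll": 0,"hand": 20}
    - {"offset": [-1.5,-1,111],"roll": 0,"hand": 20}
    - {"offset": [-1.5,-1,111],"roll": 0,"hand": 20}
    - {"offset": [-1.5,-1,111],"roll": 0,"hand": 20}
    - {"offset": [-1.5,-1,111],"roll": 0,"hand": 20}
    - {"offset": [-1.5,-1,111],"roll": 0,"hand": 20}
    - {"offset": [-1.5,-1,111],"roll": 0,"hand": 20}
    - {"offset": [-1.5,-1,111],"roll": 0,"hand": 20}

```text
clock: 8.63
tool_pos: [0.5208, 0.2096, 0.0872]
orientation: [-180.0, 0.0, -105.4]
force: [-2.9, -0.1, 5.6]
opening: 0.0337
```

```bash
python3 -c "
from h import *
o=ctrl.get_obs();print({k:np.round(o[k],4) for k in('opening','moment','force','tool_pos','joint_pos')})
import pickle
c=pickle.load(open('scene0.pkl','rb'));s=snap('scene','g2.png')
print('top of tube',proj(c,[.5205,.208,.104]))
a=cv2.imread('pics/g2.png')[170:390,300:500];cv2.imwrite('pics/g2c.png',cv2.resize(a,None,fx=2.5,fy=2.5))"
```

```text
{'opening': np.float64(0.0337), 'moment': array([0.3387, 1.2681, 0.004 ]), 'force': array([-2.8711, -0.0844,  5.6143]), 'tool_pos': array([0.5208, 0.2096, 0.0872]), 'joint_pos': array([ 4.18917e+01,  1.82330e+01, -2.47277e+01, -3.40000e-03,
       -4.70146e+01, -5.72827e+01])}
top of tube [[402.53996983 283.07057507]]
```

View pics/g2c.png

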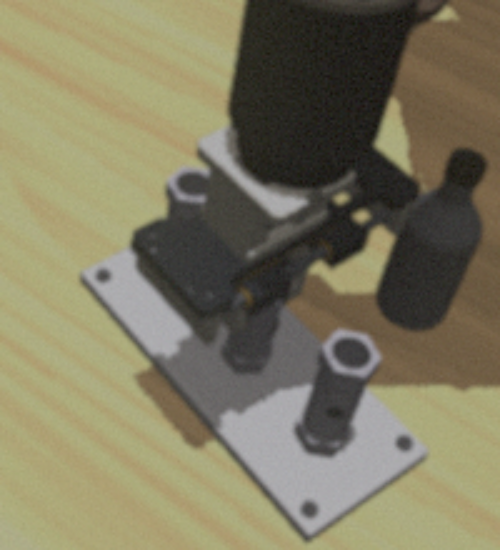

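The scene view shows the jaws closed on the short tube's upper part, clear of its neighbours, with the stand unmoved. The opening of 33.7 mm matches the 34 mm tube. I now start twisting with a slow lift.

>>> jog_arm:
  motion:
    - {"offset": [0,0,0],"roll": 0.1,"hand": 20}
    - {"offset": [0,0,-0.2],"roll": 0.2,"hand": 20}
    - {"offset": [0,0,-0.4],"roll": 0.3,"hand": 20}
    - {"offset": [0,0,-0.6],"roll": 0.4,"hand": 20}
    - {"offset": [0,0,-0.9],"roll": 0.5,"hand": 20}
    - {"offset": [0,0,-1.2],"roll": 0.6,"hand": 20}
    - {"offset": [0,0,-1.3],"roll": 0.65,"hand": 20}
    - {"offset": [0,0,-1.3],"roll": 0.55,"hand": 20}
    - {"offset": [0,0,-1.5],"roll": 0.45,"hand": 20}
    - {"offset": [0,0,-1.8],"roll": 0.35,"hand": 20}
    - {"offset": [0,0,-2.1],"roll": 0.25,"hand": 20}
    - {"offset": [0,0,-2.4],"roll": 0.15,"hand": 20}
    - {"offset": [0,0,-2.7],"roll": 0.05,"hand": 20}
    - {"offset": [0,0,-3.0],"roll": -0.05,"hand": 20}
    - {"offset": [0,0,-3.2],"roll": -0.15,"hand": 20}
    - {"offset": [0,0,-3.4],"roll": -0.25,"hand": 20}

```text
clock: 10.02
tool_pos: [0.5202, 0.2092, 0.0889]
orientation: [179.9, -0.0, -90.9]
force: [1.2, 0.5, -8.4]
opening: 0.0335
```

```bash
python3 -c "
from h import *
import pickle
o=ctrl.get_obs();print({k:np.round(o[k],4) for k in('opening','moment','force','tool_pos','joint_pos')})
s=snap('scene','t1.png')
a=cv2.imread('pics/g2.png').astype(int);b=cv2.imread('pics/t1.png').astype(int)
# slab corner shift: local phase correlation on slab ends
for r in[(265,305,325,365),(330,390,410,475)]:
    A,B=[cv2.cvtColor(i.astype(np.uint8),6)[r[0]:r[1],r[2]:r[3]].astype(np.float32) for i in(a,b)]
    print(cv2.phaseCorrelate(A,B))"
```

```text
{'opening': np.float64(0.0335), 'moment': array([ 0.5386, -0.7291, -0.27  ]), 'force': array([ 1.1952,  0.5044, -8.3768]), 'tool_pos': array([0.5202, 0.2092, 0.0889]), 'joint_pos': array([ 41.8776,  18.1116, -24.6057,  -0.0703, -47.3571, -42.6984])}
((-0.5522465189638837, -0.23738164732138145), 0.5196366474032402)
((0.0026151905850611, -0.00023890681270444247), 1.048674745912905)
```

>>> jog_arm:
  motion:
    - {"offset": [0,0,-0.2],"roll": -0.1,"hand": 20}
    - {"offset": [0,0,-0.5],"roll": -0.2,"hand": 20}
    - {"offset": [0,0,-0.8],"roll": -0.3,"hand": 20}
    - {"offset": [0,0,-1.0],"roll": -0.4,"hand": 20}
    - {"offset": [0,0,-1.0],"roll": -0.3,"hand": 20}
    - {"offset": [0,0,-1.2],"roll": -0.2,"hand": 20}
    - {"offset": [0,0,-1.5],"roll": -0.1,"hand": 20}
    - {"offset": [0,0,-1.8],"roll": 0.0,"hand": 20}
    - {"offset": [0,0,-2.1],"roll": 0.1,"hand": 20}
    - {"offset": [0,0,-2.4],"roll": 0.2,"hand": 20}
    - {"offset": [0,0,-2.7],"roll": 0.3,"hand": 20}
    - {"offset": [0,0,-3.0],"roll": 0.4,"hand": 20}
    - {"offset": [0,0,-3.3],"roll": 0.5,"hand": 20}
    - {"offset": [0,0,-3.6],"roll": 0.6,"hand": 20}
    - {"offset": [0,0,-3.9],"roll": 0.7,"hand": 20}
    - {"offset": [0,0,-4.2],"roll": 0.8,"hand": 20}
    - {"offset": [0,0,-4.4],"roll": 0.9,"hand": 20}

```text
clock: 11.48
tool_pos: [0.5202, 0.2091, 0.0934]
orientation: [180.0, -0.1, -143.1]
force: [-1.4, 3.2, -6.4]
opening: 0.0336
```

```bash
cat >> h.py <<'E'
def chk(fn):
    o=ctrl.get_obs();print({k:np.round(o[k],4).tolist() for k in('opening','moment','force','tool_pos','orientation')},o['joint_pos'][5])
    snap('scene',fn)
    a=cv2.imread('pics/g2.png');b=cv2.imread('pics/'+fn)
    for r in[(265,305,325,365),(330,390,410,475)]:
        A,B=[cv2.cvtColor(i,6)[r[0]:r[1],r[2]:r[3]].astype(np.float32) for i in(a,b)]
        print(np.round(cv2.phaseCorrelate(A,B)[0],2))
E
python3 -c "
from h import *
chk('t2.png')"
```

```text
{'opening': 0.0336, 'moment': [1.0397, 0.5067, 0.2245], 'force': [-1.4379, 3.1564, -6.3922], 'tool_pos': [0.5202, 0.2091, 0.0934], 'orientation': [179.9851, -0.1037, -143.0664]} -94.93119619330187
[0.29 0.04]
[0.01 0.01]
```

>>> jog_arm:
  motion:
    - {"offset": [0,0,0],"roll": -0.1,"hand": 20}
    - {"offset": [0,0,-0.3],"roll": -0.2,"hand": 20}
    - {"offset": [0,0,-0.6],"roll": -0.3,"hand": 20}
    - {"offset": [0,0,-0.9],"roll": -0.4,"hand": 20}
    - {"offset": [0,0,-1.2],"roll": -0.5,"hand": 20}
    - {"offset": [0,0,-1.5],"roll": -0.6,"hand": 20}
    - {"offset": [0,0,-1.8],"roll": -0.7,"hand": 20}
    - {"offset": [0,0,-2.1],"roll": -0.8,"hand": 20}
    - {"offset": [0,0,-2.4],"roll": -0.9,"hand": 20}
    - {"offset": [0,0,-2.7],"roll": -1.0,"hand": 20}
    - {"offset": [0,0,-3.0],"roll": -1.1,"hand": 20}
    - {"offset": [0,0,-3.3],"roll": -1.2,"hand": 20}
    - {"offset": [0,0,-3.6],"roll": -1.3,"hand": 20}
    - {"offset": [0,0,-3.9],"roll": -1.4,"hand": 20}
    - {"offset": [0,0,-4.2],"roll": -1.5,"hand": 20}

```text
clock: 12.78
tool_pos: [0.5207, 0.2093, 0.0979]
orientation: [180.0, 0.0, -56.4]
force: [1.3, 1.0, -8.9]
opening: 0.0335
```

```bash
python3 -c "
from h import *
chk('t3.png')"
```

```text
{'opening': 0.0335, 'moment': [0.5863, -0.471, -0.1227], 'force': [1.2519, 1.0475, -8.9057], 'tool_pos': [0.5207, 0.2093, 0.0979], 'orientation': [179.9791, 0.0186, -56.4358]} -8.286786074537707
[ 0.44 -0.05]
[ 0.02 -0.09]
```

>>> jog_arm:
  motion:
    - {"offset": [0,0,0],"roll": 0.1,"hand": 20}
    - {"offset": [0,0,-0.3],"roll": 0.2,"hand": 20}
    - {"offset": [0,0,-0.6],"roll": 0.3,"hand": 20}
    - {"offset": [0,0,-0.9],"roll": 0.4,"hand": 20}
    - {"offset": [0,0,-1.2],"roll": 0.5,"hand": 20}
    - {"offset": [0,0,-1.5],"roll": 0.6,"hand": 20}
    - {"offset": [0,0,-1.8],"roll": 0.7,"hand": 20}
    - {"offset": [0,0,-2.1],"roll": 0.8,"hand": 20}
    - {"offset": [0,0,-2.4],"roll": 0.9,"hand": 20}
    - {"offset": [0,0,-2.7],"roll": 1.0,"hand": 20}
    - {"offset": [0,0,-3.0],"roll": 1.1,"hand": 20}
    - {"offset": [0,0,-3.3],"roll": 1.2,"hand": 20}
    - {"offset": [0,0,-3.6],"roll": 1.3,"hand": 20}
    - {"offset": [0,0,-3.9],"roll": 1.4,"hand": 20}
    - {"offset": [0,0,-4.2],"roll": 1.5,"hand": 20}

```text
clock: 14.08
tool_pos: [0.5207, 0.2091, 0.1029]
orientation: [-180.0, -0.0, -143.1]
force: [-0.1, -0.1, -1.6]
opening: 0.0337
```

>>> jog_arm:
  motion:
    - {"offset": [0,0,0],"roll": -0.1,"hand": 20}
    - {"offset": [0,0,-0.3],"roll": -0.2,"hand": 20}
    - {"offset": [0,0,-0.6],"roll": -0.3,"hand": 20}
    - {"offset": [0,0,-0.9],"roll": -0.4,"hand": 20}
    - {"offset": [0,0,-1.2],"roll": -0.5,"hand": 20}
    - {"offset": [0,0,-1.5],"roll": -0.6,"hand": 20}
    - {"offset": [0,0,-1.8],"roll": -0.7,"hand": 20}
    - {"offset": [0,0,-2.1],"roll": -0.8,"hand": 20}
    - {"offset": [0,0,-2.4],"roll": -0.9,"hand": 20}
    - {"offset": [0,0,-2.7],"roll": -1.0,"hand": 20}
    - {"offset": [0,0,-3.0],"roll": -1.1,"hand": 20}
    - {"offset": [0,0,-3.3],"roll": -1.2,"hand": 20}
    - {"offset": [0,0,-3.6],"roll": -1.3,"hand": 20}
    - {"offset": [0,0,-3.9],"roll": -1.4,"hand": 20}

```text
clock: 15.25
tool_pos: [0.5208, 0.2091, 0.1068]
orientation: [180.0, -0.0, -62.3]
force: [-0.3, 0.2, -1.9]
opening: 0.0337
```

```bash
python3 -c "
from h import *
chk('t4.png')
a=cv2.imread('pics/t4.png')[170:390,300:500];cv2.imwrite('pics/t4c.png',cv2.resize(a,None,fx=2.5,fy=2.5))"
```

```text
{'opening': 0.0337, 'moment': [-0.0067, 0.1486, -0.0044], 'force': [-0.3298, 0.2053, -1.9163], 'tool_pos': [0.5208, 0.2091, 0.1068], 'orientation': [179.9769, -0.0139, -62.2788]} -14.15256167800998
[0.47 0.05]
[ 0.06 -0.12]
```

View pics/t4c.png

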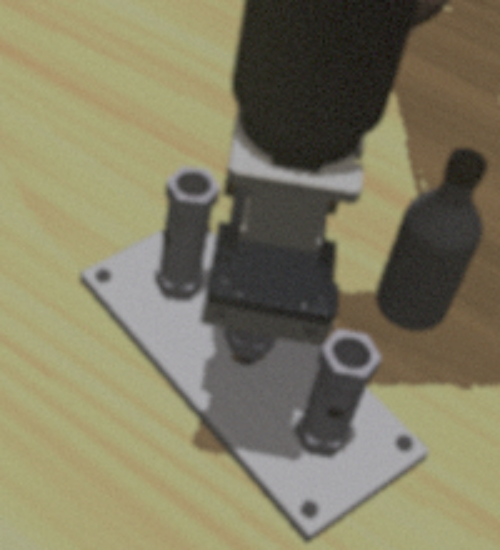

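The tube has come up (its foot is near crop (248,348)) and the stand is flat and in place. The force has fallen to the tube's own weight of 1.9 N, so the pads have let go. I lift it clear.

>>> jog_arm:
  motion:
    - {"offset": [0,0,-5],"roll": 0,"hand": 20}
    - {"offset": [0,0,-12],"roll": 0,"hand": 20}
    - {"offset": [0,0,-20],"roll": 0,"hand": 20}
    - {"offset": [0,0,-30],"roll": 0,"hand": 20}
    - {"offset": [0,0,-42],"roll": 0,"hand": 20}
    - {"offset": [0,0,-56],"roll": 0,"hand": 20}
    - {"offset": [0,0,-72],"roll": 0,"hand": 20}
    - {"offset": [0,0,-90],"roll": 0,"hand": 20}
    - {"offset": [0,0,-108],"roll": 0,"hand": 20}
    - {"offset": [0,0,-124],"roll": 0,"hand": 20}
    - {"offset": [0,0,-132],"roll": 0,"hand": 20}
    - {"offset": [0,0,-135],"roll": 0,"hand": 20}
    - {"offset": [0,0,-135],"roll": 0,"hand": 20}

```text
clock: 16.38
tool_pos: [0.521, 0.2095, 0.2426]
orientation: [-179.9, 0.0, -62.5]
force: [-0.9, -0.6, -2.2]
opening: 0.0334
```

```bash
python3 -c "
from h import *
chk('t5.png')
a=cv2.imread('pics/t5.png')[120:390,290:500];cv2.imwrite('pics/t5c.png',cv2.resize(a,None,fx=2,fy=2))
o=ctrl.get_obs();x,y,z=o['tool_pos']
s=cams.snapshot('scene');print('foot expected',proj(s,[x,y,z-.0732])-[290,120])
to(.619,-.3072,.2,-78.8)"
```

```text
{'opening': 0.0334, 'moment': [-0.0269, 0.1049, 0.0006], 'force': [-0.9218, -0.6482, -2.1686], 'tool_pos': [0.521, 0.2095, 0.2426], 'orientation': [-179.9118, 0.0268, -62.4761]} -14.346358707755089
[ 0.54 -0.11]
[ 0.   -0.08]
foot expected [[118.83616312 139.79731279]]
offset [503.4 151.1  41.1] roll 0.285 j [ 41.9   9.7 -13.6  -0.  -66.7 -14.3]
```

View pics/t5c.png

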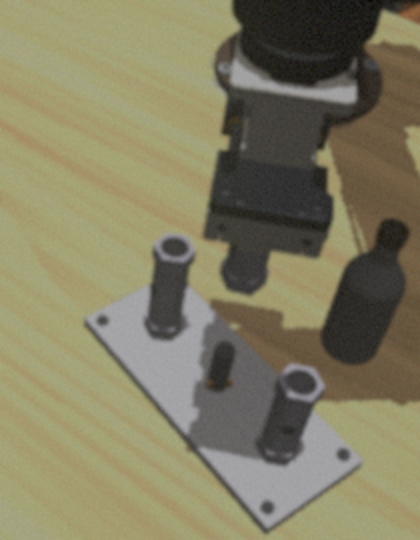

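The tube is clear of its post. Its foot is seen at crop (243,282) against (238,280) expected, so it has not slipped in the grip. The stand is unmoved. I carry it to the bay.

>>> jog_arm:
  motion:
    - {"offset": [10,3,0],"roll": 0,"hand": 20}
    - {"offset": [28,8,0],"roll": 0.02,"hand": 20}
    - {"offset": [52,16,0],"roll": 0.04,"hand": 20}
    - {"offset": [80,24,0],"roll": 0.06,"hand": 20}
    - {"offset": [110,33,0],"roll": 0.08,"hand": 20}
    - {"offset": [142,43,0],"roll": 0.1,"hand": 20}
    - {"offset": [174,52,0],"roll": 0.12,"hand": 20}
    - {"offset": [206,62,0],"roll": 0.14,"hand": 20}
    - {"offset": [238,71,0],"roll": 0.16,"hand": 20}
    - {"offset": [270,81,0],"roll": 0.18,"hand": 20}
    - {"offset": [302,91,0],"roll": 0.2,"hand": 20}
    - {"offset": [334,100,5],"roll": 0.22,"hand": 20}
    - {"offset": [366,110,10],"roll": 0.24,"hand": 20}
    - {"offset": [398,119,18],"roll": 0.26,"hand": 20}
    - {"offset": [428,128,26],"roll": 0.28,"hand": 20}
    - {"offset": [456,137,33],"roll": 0.285,"hand": 20}
    - {"offset": [478,143,38],"roll": 0.285,"hand": 20}
    - {"offset": [494,148,41],"roll": 0.285,"hand": 20}
    - {"offset": [502,151,41],"roll": 0.285,"hand": 20}
    - {"offset": [503.4,151.1,41],"roll": 0.285,"hand": 20}

```text
clock: 18.15
tool_pos: [0.6192, -0.3083, 0.1995]
orientation: [179.9, 0.0, -78.9]
force: [-0.8, 0.1, -2.5]
opening: 0.0337
```

>>> jog_arm:
  motion:
    - {"offset": [0,0,0],"roll": 0,"hand": 20}
    - {"offset": [0,0,0],"roll": 0,"hand": 20}
    - {"offset": [0,0,0],"roll": 0,"hand": 20}

```text
clock: 18.4
tool_pos: [0.62, -0.3057, 0.2014]
orientation: [-180.0, -0.0, -78.7]
force: [0.8, -0.0, -1.2]
opening: 0.0336
```

```bash
python3 -c "
from h import *
to(.619,-.3072,.0775,-78.8);o=ctrl.get_obs();print(o['force'],o['opening'])
s=snap('scene','t6.png'); x,y,z=o['tool_pos'];print(proj(s,[x,y,z-.0732]))
a=cv2.imread('pics/t6.png')[130:290,120:330];cv2.imwrite('pics/t6c.png',cv2.resize(a,None,fx=3,fy=3))"
```

```text
offset [  1.2   1.4 123.9] roll 0.002 j [-10.1  23.3   0.1  -0.  -66.7  21.5]
[ 0.84690454 -0.00701509 -1.22183418] 0.03355757511420096
[[180.2070311  180.00530012]]
```

View pics/t6c.png

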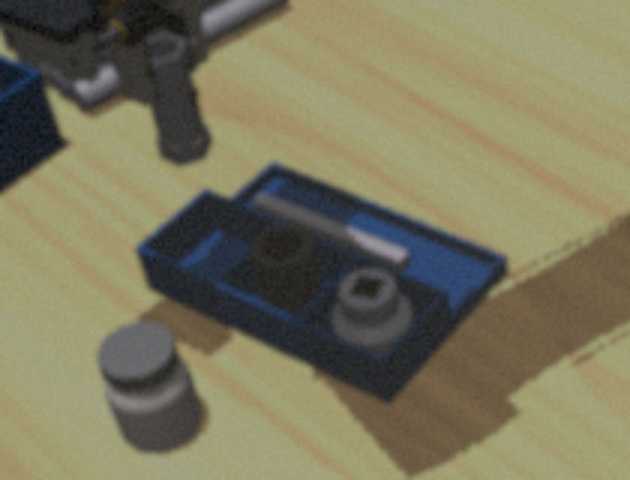

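The foot is at crop (183,152) against (181,150) expected, above the empty bay. I lower it in two steps.

>>> jog_arm:
  motion:
    - {"offset": [0.5,1,15],"roll": 0,"hand": 20}
    - {"offset": [0.5,1,35],"roll": 0,"hand": 20}
    - {"offset": [0.5,1,58],"roll": 0,"hand": 20}
    - {"offset": [0.5,1,80],"roll": 0,"hand": 20}
    - {"offset": [0.5,1,98],"roll": 0,"hand": 20}
    - {"offset": [0.5,1,110],"roll": 0,"hand": 20}
    - {"offset": [0.5,1,117],"roll": 0,"hand": 20}
    - {"offset": [0.5,1,120],"roll": 0,"hand": 20}
    - {"offset": [0.5,1,120],"roll": 0,"hand": 20}
    - {"offset": [0.5,1,120],"roll": 0,"hand": 20}
    - {"offset": [0.5,1,120],"roll": 0,"hand": 20}
    - {"offset": [0.5,1,120],"roll": 0,"hand": 20}

```text
clock: 19.45
tool_pos: [0.6195, -0.3077, 0.0819]
orientation: [-179.9, -0.0, -78.8]
force: [0.3, 0.8, -2.6]
opening: 0.0338
```

>>> jog_arm:
  motion:
    - {"offset": [0,0,0.5],"roll": 0,"hand": 20}
    - {"offset": [0,0,1],"roll": 0,"hand": 20}
    - {"offset": [0,0,1.5],"roll": 0,"hand": 20}
    - {"offset": [0,0,2],"roll": 0,"hand": 20}
    - {"offset": [0,0,2],"roll": 0,"hand": 20}
    - {"offset": [0,0,2],"roll": 0,"hand": 20}
    - {"offset": [0,0,2],"roll": 0,"hand": 20}

```text
clock: 20.03
tool_pos: [0.6189, -0.3076, 0.0787]
orientation: [180.0, 0.0, -78.8]
force: [0.8, 0.0, -1.7]
opening: 0.0335
```

>>> jog_arm:
  motion:
    - {"offset": [0,0,0.5],"roll": 0,"hand": 20}
    - {"offset": [0,0,1],"roll": 0,"hand": 20}
    - {"offset": [0,0,1.5],"roll": 0,"hand": 20}
    - {"offset": [0,0,2],"roll": 0,"hand": 20}
    - {"offset": [0,0,2],"roll": 0,"hand": 20}
    - {"offset": [0,0,2],"roll": 0,"hand": 20}
    - {"offset": [0,0,2],"roll": 0,"hand": 20}

```text
clock: 20.62
tool_pos: [0.619, -0.3077, 0.0773]
orientation: [-180.0, -0.0, -78.8]
force: [-2.0, 1.1, 3.6]
opening: 0.0336
```

The force has changed sign to +3.6 N at the expected height (TCP 77.3 mm), so the tube is on the floor. I release and retreat.

>>> jog_arm:
  motion:
    - {"offset": [0,0,0],"roll": 0,"hand": 38}
    - {"offset": [0,0,0],"roll": 0,"hand": 42}
    - {"offset": [0,0,0],"roll": 0,"hand": 46}
    - {"offset": [0,0,0],"roll": 0,"hand": 50}
    - {"offset": [0,0,0],"roll": 0,"hand": 50}
    - {"offset": [0,0,0],"roll": 0,"hand": 50}
    - {"offset": [0,0,-5],"roll": 0,"hand": 50}
    - {"offset": [0,0,-15],"roll": 0,"hand": 50}
    - {"offset": [0,0,-35],"roll": 0,"hand": 50}
    - {"offset": [0,0,-65],"roll": 0,"hand": 50}
    - {"offset": [0,0,-100],"roll": 0,"hand": 50}
    - {"offset": [0,0,-135],"roll": 0,"hand": 50}
    - {"offset": [-40,0,-150],"roll": 0,"hand": 50}
    - {"offset": [-80,0,-150],"roll": 0,"hand": 50}
    - {"offset": [-120,0,-150],"roll": 0,"hand": 50}
    - {"offset": [-160,0,-150],"roll": 0,"hand": 50}
    - {"offset": [-200,0,-150],"roll": 0,"hand": 50}
    - {"offset": [-220,0,-150],"roll": 0,"hand": 50}
    - {"offset": [-220,0,-150],"roll": 0,"hand": 50}
    - {"offset": [-220,0,-150],"roll": 0,"hand": 50}

```text
clock: 22.28
tool_pos: [0.5763, -0.0906, 0.2283]
orientation: [-179.9, -0.0, -78.6]
force: [0.3, 0.4, -0.2]
opening: 0.0495
```

```bash
python3 -c "
from h import *
s=snap('scene','f1.png');t=snap('top','f2.png')
print('expect tube top',proj(s,[.619,-.3075,.094]),proj(t,[.619,-.3075,.094]),'foot',proj(t,[.619,-.3075,.004]))
a=cv2.resize(cv2.imread('pics/f1.png')[130:400,120:500],(570,405));b=cv2.imread('pics/f2.png')[160:300,370:540]
cv2.imwrite('pics/f.png',np.hstack([cv2.copyMakeBorder(cv2.resize(a,(430,306)),0,0,0,0,0),cv2.resize(b,(370,306))]))"
```

```text
expect tube top [[183.36910584 191.43452453]] [[498.1053506  189.34584274]] foot [[485.42077825 202.30557622]]
```

View pics/f.png

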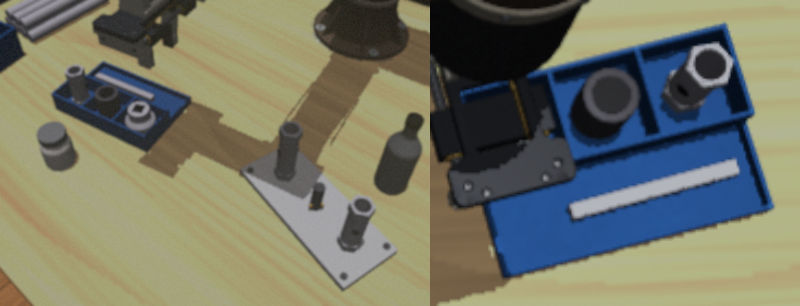

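The spanner stands in the bay with its mouth at top pixel (499,190), against (498,189) expected for an upright tube. The bar is flat in the trough, and the stand and the other items are in place. I hand in the job.

```bash
python3 -c "
from plant import order
print(order.close_job())"
```

```text
the job is handed in; nothing more can be done
None
```

The issue tray is made up and the job is handed in at about 22 s of the 72 s allowed. `close_job` gives no verdict, so the checks below are my own.

- **Bar:** I lifted it off the empty bay, turned it a quarter turn and laid it in the trough. The last pictures show it lying flat there.
- **Short spanner:** I twisted it to and fro with a pull of about 6–9 N. The force on the tool then fell to 1.6–1.9 N, about the spanner's own weight, so the pads had let go.
- **Placing:** I set it down in the empty bay, and it touched the floor at the expected height with 3.6 N of contact force. Its mouth then appeared within about 1 pixel of where an upright tube's would, so it is standing straight.
- **Everything else:** The stand's shift in the images during the pull and lift stayed within about half a pixel. By eye in the last pictures it is still flat and in its place. The other two spanners are still down on their posts, and the sockets, bottle and jar look unmoved. At hand-in the gripper was clear of everything and its force reading was near zero.

No check failed. The only disagreement was the bar's length and angle in my first measurement (145 mm and 14°, against 150 mm and the tray's 11°). I used the tray's angle and the grasp held.

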